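# Turn the spray turntable to the airbrush

## Task

The mug's handle is the next part to be sprayed: with a fingertip, push on the turned-up arms of the turntable (one after another if need be) to turn it until the mug's handle points straight at the tip of the airbrush. Let the mug ride round standing in the middle of the turntable, without touching or lifting it, and leave the bottles and other things on the table where they stand.

Things in the scene. Friction and masses are not known exactly. Their poses are not given: they have to be found in the camera images.
- foot: Fixed round dark steel foot of the spray turntable, 170 mm across. Origin on the turntable's vertical axis at table height; z up. Its +x axis points at the airbrush
- turntable (a joint): Angle of the turntable on its foot, rad, growing anticlockwise seen from above. It turns freely both ways (several turns) with light friction, about 0.1 N m, stays where it is left and does not coast. A cross of four flat aluminium arms with a 124 mm disc in the middle, whose rubber top is 74.5 mm above the table
- arm0 (a point): Top edge, in mid-plane, of one of the four turned-up arm ends. Each is an upright flat aluminium plate, 45 mm along the arm (115 to 160 mm from the turntable's axis), 8 mm thick across it; the flat arm it rises from has its upper face 64 mm above the table and the plate's top edge is 122 mm above the table. The point is 137.5 mm from the axis. The four arms are alike, a quarter turn apart.
- arm1 (a point): Same as arm0, the next arm anticlockwise from above.
- arm2 (a point): Same, the arm opposite arm0.
- arm3 (a point): Same, the arm opposite arm1.
- mug: Loose unglazed terracotta mug, 92 mm across, 70 mm tall, standing in the middle of the turntable and turning with it; its rim is 145 mm above the table. Origin at the centre of its underside, z up; the handle sticks out along its own +y (about 36 mm beyond the wall)
- nozzle (a point): Tip of the airbrush, a thin steel tube held level 107 mm above the table in a fixed bench holder (dark steel base 90 x 110 mm, its middle 275 mm from the turntable's axis; small paint cup on top, highest point 152 mm). The tip is 190 mm from the turntable's axis and points at it
- spray_a: Loose small spray bottle, 36 mm across, 116 mm tall, near the airbrush; origin under its centre. Leave alone.
- spray_b: Another such spray bottle, on the other side of the airbrush. Leave alone.
- spray_c: Another such spray bottle, at the left of the table. Leave alone.
- jar: Loose jar, 64 mm across, 75 mm tall, at the left. Leave alone.
- water_cup: Loose clear plastic cup, 76 mm across, 90 mm tall, at the right. Leave alone.
- brush: Loose paint brush lying at the right. Leave alone.
- tile: Loose square blue-glazed tile, 80 x 80 x 9 mm, lying at the right. Leave alone.
Mind the look-alikes: they are no part of the job. Leave any purple look-alike of the part that bears nozzle alone. Leave any yellow look-alike of the mug alone.

How it is judged:
By the outcome, as a careful person would: the job done as asked, in the order asked, and still so for the second after the job is handed in, with the robot touching nothing.
It also fails if it takes over 58 s, if anything falls off the work surface, if the arm or the gripper's body presses on something with over 40 N, if the wrist force passes 120 N, or if a joint passes its speed limit or range.

## Robot

A 6-joint arm with a two-finger parallel gripper is mounted at the origin on the work surface. World frame = base frame: x ahead of the robot, y to its left, z up, the work surface at z = 0. Lengths are in mm, angles in rad, forces in N, time in s.
With the tool pointing down it reaches from about 300 to 875 mm from the base axis. Payload 4.2 kg.
Tool frame: the origin (TCP) lies at the very end of the fingers, on their centre line; the grasp point (between the pads) lies 19 mm behind it (r.pinch_z is the distance from the TCP to the grasp point, in mm); z points along the fingers, y is the line along which they close (so a half turn about z gives the same grasp; the last joint's range is limited). The gripper opens to 85 mm and grips with 20 to 120 N. Pads are 22 mm wide; open, the fingers measure 114 mm over their backs; the gripper's body (76 mm by 85 mm) begins 54 mm behind the grasp point. The pads swing forward as they close: fully open they stand 13 mm farther back than shut.
Start: joints at [1.183, 0.32, 1.565, -0, 1.257, -0.02], TCP at [206.752, 536.559, 231.338] pointing down, gripper open.
Joint ranges: [-3.11, 3.11], [-0.84, 2.01], [0.21, 2.61], [-1.34, 4.49], [0.05, 2.63], [-2.56, 2.56]. Speed limits (rad/s): [2.57, 2.57, 3.14, 3.14, 3.14, 3.14].

## Interface

Orientations are given as a rotation vector (axis times angle).
In Python, from cell import monitor, eyes, order, r gives the robot as it stands. The module is installed in compiled form; this text tells all that it offers.
- The arm moves only by the tool jog_arm, never from a script. Its argument "commands" is text: rows parted by semicolons, each of 7 numbers parted by spaces: the shift along the world's x, y, z as a fraction of full scale, then the turn, a rotation vector about the world's x, y, z as a fraction of full scale, then the closure, from 0 (fully open) to 1 (shut). In form: x y z rx ry rz claw; .... A call has 1 to 10 rows; each row shifts and turns the commanded pose from where the row before left it; what a row does not reach is not made up. Full scale, the value 1, is 150 mm for a shift and 0.12 rad for a turn. A row lasts 1/8 s, in which the tool goes at most 62.5 mm and 10.7 degrees, less where a joint would pass 70% of its speed; a pose out of reach is approached as far as the arm can. A call with a number of a shift or a turn outside -1 to 1 is refused whole. A call with a gripper value outside its range is refused whole. The fingers move at their own pace and stop on an object; "newtons" is the grip in N (left out, the last holds). Time passes only in rows, so rows that do not move let the fingers close. It gives the time, the measured TCP pose, the force, the opening and the grip force at its end, in the units of the state.
- monitor.get_state(): the state, without advancing time (a new reading comes with each control period).
- eyes.get_image(name): name is "side" or "top"; returns the picture (400x640x3 uint8, blue, green, red); there is no depth.
- eyes.camera_params(name): a dict with "camera_matrix" (3x3 intrinsics, pixels), "dist_coeffs" ([k1, k2, p1, p2, k3] as OpenCV has them; the pictures are not rectified), "R" (3x3) and "t" (3): a world point X has camera coordinates R X + t. Camera axes: x right, y down, z forward; pixel columns grow to the right and rows downward; lengths in mm; the calibration is good to about 2 mm. A picture is of the moment at which its call begins. camera_params takes no time and is no camera call.
- order.job_done(): hands the job in; it is judged then, once.
The state is a dict: "time_s": time; "q": joint angles; "joint_vel": joint speeds; "joint_efforts": joint torques, N m; "eef_pos": TCP position; "eef_rot": TCP orientation; "ft_force": force on the tool from outside, world axes, zero at the start; "moment": the same for the moment, N m; "grip_width": finger opening in mm; "finger_force": force on a finger pad.
Only numpy, scipy, OpenCV 4.12 (cv2) and the standard library are available. Lean on these libraries where they do the work, as an engineer would, in place of code of your own. Each camera call takes 0.05 s, during which the arm holds its last target. There are 200 camera calls.

## Working session

There is one attempt and no reset: what is moved stays moved. The work goes in short steps, Python scripts to look and compute and a tool call to move; the robot and the scene stay as the last step left them, time stands still between calls to the robot, and variables do not carry over. Pictures are saved under pics/ and viewed, at most 10 in all, crops included, and the job is handed in when it is done.

Besides the shell and the picture viewer there is one more tool, called after ">>>" as name(argument=value, ...) on one line, values as JSON. jog_arm: Moves the arm, as the interface text tells. Shift numbers are shares of 150 mm and turn numbers shares of 0.12 rad, none past 1 either way. Its arguments: {"type":"object","properties":{"commands":{"type":"string"},"newtons":{"type":"number"}},"required":["commands"]}

```bash
mkdir -p pics
python3 - <<'E'
from cell import monitor, eyes
import cv2
for n in("top","side"):
    cv2.imwrite(f"pics/{n}0.png",eyes.get_image(n)); p=eyes.camera_params(n)
    print(n,p["camera_matrix"],p["dist_coeffs"],p["R"],p["t"])
print(monitor.get_state())
E
```

```text
top [[504.87911886   0.         324.89757521]
 [  0.         504.87911886 197.14875213]
 [  0.           0.           1.        ]] [-0.01624943  0.          0.          0.          0.        ] [[ 0.01819787 -0.99976506  0.01177587]
 [-0.98640918 -0.01987587 -0.16310085]
 [ 0.16329659 -0.00864774 -0.98653912]] [ -26.20137088  594.06379017 1868.90343459]
side [[414.28363655   0.         322.1876841 ]
 [  0.         414.28363655 200.53081543]
 [  0.           0.           1.        ]] [0.02944732 0.         0.         0.         0.        ] [[-0.96067077 -0.27720406 -0.01641881]
 [-0.14458667  0.54980327 -0.82268528]
 [ 0.23707882 -0.78795576 -0.56825994]] [ 543.88964169  170.90283399 1421.20523655]
{'time_s': 0.1, 'q': array([ 1.18303960e+00,  3.20218616e-01,  1.56550749e+00,  8.34657108e-07,
        1.25741762e+00, -1.99650826e-02]), 'joint_vel': array([-0.00082824,  0.00032378, -0.00214483, -0.00231728, -0.00091446,
       -0.00127094]), 'joint_efforts': array([ 7.22623463e-04, -4.16405725e+01, -2.34702748e+01,  1.01622684e-04,
        4.89613463e-03,  3.40147699e-05]), 'eef_pos': array([206.56980974, 536.1741869 , 230.59094676]), 'eef_rot': array([-5.74417714e-01, -3.08831106e+00,  2.38548168e-03]), 'ft_force': array([-0.35650765,  0.35770649, -0.28619702]), 'moment': array([-5.04602869e-05,  2.21567629e-02, -4.87409778e-02]), 'finger_force': 0.0, 'grip_width': 85.47524047141675}
```

View pics/top0.png

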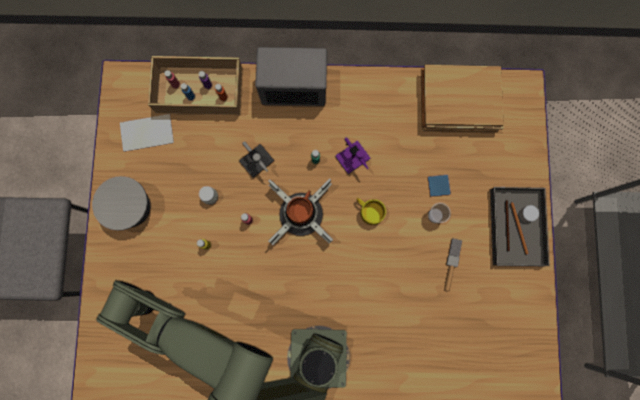

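View pics/side0.png

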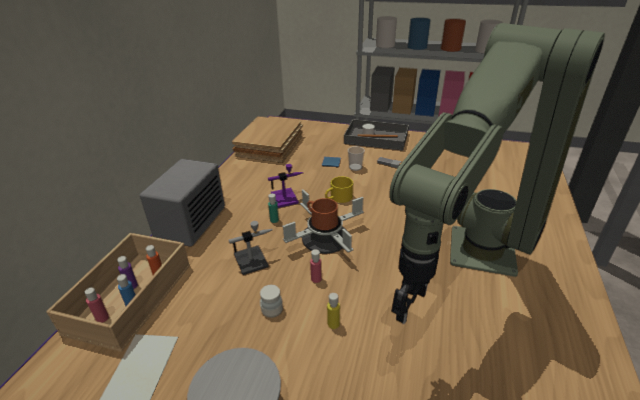

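The top view shows the terracotta mug on the turntable at (301,210), with the yellow look-alike mug at (373,211). The dark airbrush is at (257,160) and its purple look-alike at (352,156). By the description I choose the terracotta mug and the dark airbrush, and I'll check both in a crop.

```bash
cat > h.py <<'E'
import numpy as np, cv2
from cell import eyes
def ray(n,uv):
    p=eyes.camera_params(n)
    x=cv2.undistortPoints(np.float64([[uv]]),np.array(p["camera_matrix"]),np.array(p["dist_coeffs"]))[0,0]
    R=np.array(p["R"]);return -R.T@np.array(p["t"]),R.T@np.r_[x,1]
def at(n,uv,z):
    c,d=ray(n,uv);return (c+d*(z-c[2])/d[2])[:2]
def px(n,X):
    p=eyes.camera_params(n)
    return cv2.projectPoints(np.float64([X]),cv2.Rodrigues(np.array(p["R"]))[0],np.float64(p["t"]),np.array(p["camera_matrix"]),np.array(p["dist_coeffs"]))[0][0,0]
E
python3 - <<'E'
import cv2
a=cv2.imread("pics/top0.png")[130:260,225:355];cv2.imwrite("pics/c1.png",cv2.resize(a,(600,600),interpolation=cv2.INTER_CUBIC)[:600])
b=cv2.imread("pics/side0.png")[180:280,215:375];cv2.imwrite("pics/c2.png",cv2.resize(b,(800,500),interpolation=cv2.INTER_CUBIC))
E
```

```text
(no output)
```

View pics/c1.png

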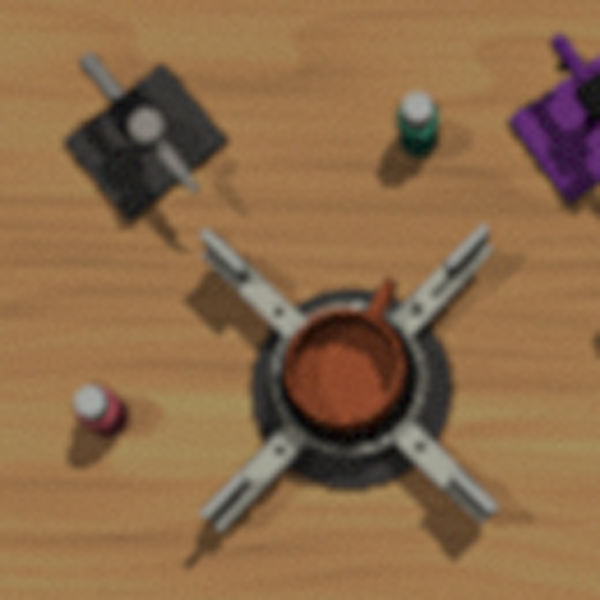

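View pics/c2.png

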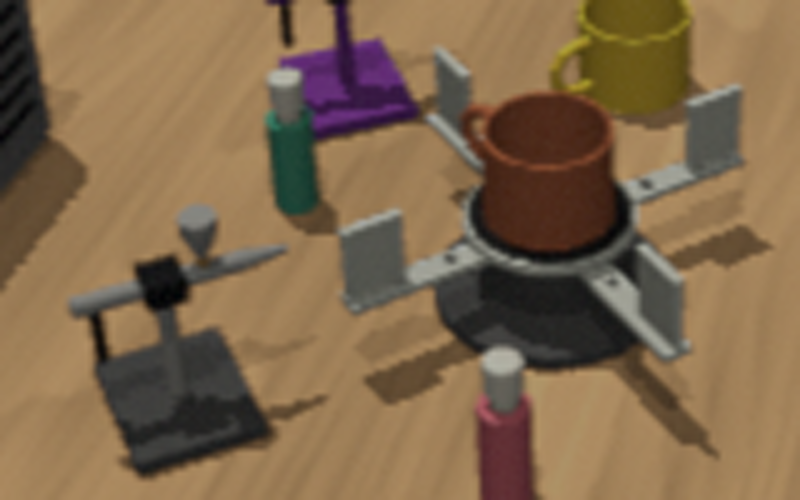

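The crops confirm the choice: the terracotta mug's handle tip is at about (309.5,192) and the airbrush tip at about (266.8,170.5) in the top view. In the side view the airbrush tip is at about (272.4,229.6).

```bash
cat >> h.py <<'E'
def mug(img,n="top"):
    # terracotta mask blob near the turntable; returns largest contour
    hsv=cv2.cvtColor(img,cv2.COLOR_BGR2HSV)
    m=((hsv[...,0]<12)&(hsv[...,1]>140)&(hsv[...,2]>50)).astype(np.uint8)
    w=np.zeros_like(m)
    if n=="top": w[180:245,265:340]=1
    else: w[190:240,295:350]=1
    m*=w
    k,l,s,c=cv2.connectedComponentsWithStats(m)
    i=1+np.argmax(s[1:,4]);return (l==i)
E
python3 - <<'E'
from h import *
f=lambda u,v:(225+u/4.615-.5,130+v/4.615-.5); g=lambda u,v:(215+u/5-.5,180+v/5-.5)
N=f(193,187); print("nozzle top",at("top",N,107),"side",at("side",g(287,248),107))
print("back end",at("top",f(88,60),107), "side",at("side",g(75,303),107))
P=[f(205,233),f(488,230),f(492,513),f(212,527)]
for p in P: print("arm end floor z~64/122",at("top",p,64),at("top",p,122))
img=cv2.imread("pics/top0.png"); m=mug(img); ys,xs=np.nonzero(m); print(m.sum(),xs.min(),xs.max(),ys.min(),ys.max())
print("rim centre", at("top",f(345,371),145)); 
print("handle", at("top",f(390,285),125), at("side",g(465,118),125))
# side top edges of plates
for u in [(340,232),(402,211),(640,245),(684,285),(688,100),(742,87),(434,50),(468,75)]: print("plate side z122",at("side",g(*u),122))
print("foot c",at("top",f(352,388),10))
print("bottles",at("top",f(92,400),116),at("top",f(417,105),116))
E
```

```text
nozzle top [682.48487332 204.89703347] side [679.24919232 198.96003751]
back end [786.0596018  293.93792676] side [789.14711219 286.06762155]
arm end floor z~64/122 [653.52674411 198.38962631] [642.02389544 192.31396239]
arm end floor z~64/122 [660.79857442 -33.6918537 ] [649.07101716 -32.59591163]
arm end floor z~64/122 [428.55731454 -40.74213603] [424.00630067 -39.42833148]
arm end floor z~64/122 [412.98189527 184.06446867] [408.9121812  178.43146992]
528 286 312 191 222
rim centre [530.36251999  77.19630808]
handle [602.50598236  44.27144597] [602.88012094  51.12840298]
plate side z122 [643.67929941 191.67051309]
plate side z122 [611.87519751 159.99980599]
plate side z122 [451.25295954 154.53110256]
plate side z122 [414.94344251 186.5581653 ]
plate side z122 [457.67462251 -14.59310419]
plate side z122 [423.95503702 -40.45350327]
plate side z122 [653.24794114 -30.63301364]
plate side z122 [618.8063249   -5.34688571]
foot c [534.87650383  76.64500206]
bottles [507.35885302 277.02123518] [751.7776123   26.18268704]
```

The geometry fits the given sizes:

- **Axis:** about (533.5, 77), with the plate ends 159 mm out.
- **Nozzle:** direction about 40°, distance about 193 mm.
- **Handle:** about −23°, so the turntable must turn about +63°.

I'll push the arm at 137° anticlockwise, on the free side near the robot.

>>> jog_arm(commands="0.24 -0.33 0 0 0 0 1;0.24 -0.33 0 0 0 0 1;0.24 -0.33 0 0 0 0 1;0.24 -0.33 0 0 0 0 1;0.24 -0.33 0 0 0 0 1;0.24 -0.33 0 0 0 0 1;0.24 -0.3 0 0 0 0 1;0 0 0 0 0 0 1;0 0 0 0 0 0 1")

```text
time_s: 1.23
eef_pos: [458.3, 194.6, 230.9]
eef_rot: [-0.575, -3.087, 0.0]
ft_force: [-0.1, 0.4, 0.4]
grip_width: 0.2
finger_force: 0.0
```

>>> jog_arm(commands="0 0 -0.3 0 0 0 1;0 0 -0.3 0 0 0 1;0 0 -0.3 0 0 0 1;0 0 -0.04 0 0 0 1;0 0 0 0 0 0 1")

```text
time_s: 1.85
eef_pos: [458.9, 195.7, 91.1]
eef_rot: [0.572, 3.088, 0.001]
ft_force: [1.0, 0.5, 1.1]
grip_width: -0.0
finger_force: 0.0
```

Run:
```python
import numpy as np
p=np.array([458.3,194.6])
for a in range(128,187,6):
    t=np.radians(a);q=np.array([533.5,77])+139*np.array([np.cos(t),np.sin(t)]);print(a,q.round(),((q-p)/150).round(3));p=q
```

```text
128 [448. 187.] [-0.069 -0.054]
134 [437. 177.] [-0.073 -0.064]
140 [427. 166.] [-0.066 -0.071]
146 [418. 155.] [-0.058 -0.077]
152 [411. 142.] [-0.05  -0.083]
158 [405. 129.] [-0.041 -0.088]
164 [400. 115.] [-0.032 -0.092]
170 [397. 101.] [-0.022 -0.095]
176 [395.  87.] [-0.012 -0.096]
182 [395.  72.] [-0.002 -0.097]
```

>>> jog_arm(commands="-0.07 -0.055 0 0 0 0 1;-0.073 -0.064 0 0 0 0 1;-0.066 -0.071 0 0 0 0 1;-0.058 -0.077 0 0 0 0 1;-0.05 -0.083 0 0 0 0 1;-0.041 -0.088 0 0 0 0 1;-0.032 -0.092 0 0 0 0 1;-0.022 -0.095 0 0 0 0 1;-0.012 -0.096 0 0 0 0 1;0 0 0 0 0 0 1")

```text
time_s: 3.1
eef_pos: [394.7, 85.3, 90.2]
eef_rot: [-0.577, -3.087, 0.001]
ft_force: [-0.4, -0.0, -0.8]
grip_width: -0.1
finger_force: 0.0
```

Run:
```python
import cv2,numpy as np
from cell import eyes
a=eyes.get_image("top");b=eyes.get_image("side");cv2.imwrite("pics/t1.png",a);cv2.imwrite("pics/s1.png",b)
A=cv2.resize(a[140:250,240:350],(400,400),interpolation=cv2.INTER_CUBIC)
B=cv2.resize(b[180:280,265:365],(400,400),interpolation=cv2.INTER_CUBIC)
cv2.imwrite("pics/c3.png",np.hstack([A,B]))
```

```text
(no output)
```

View pics/c3.png

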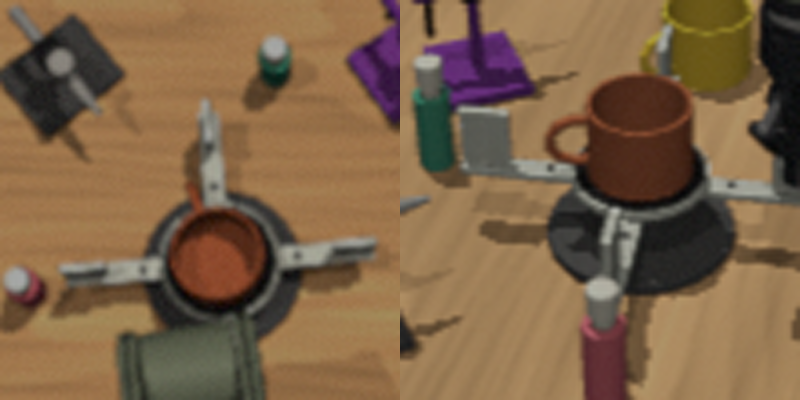

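The arm has turned about 45° so far and the mug is still centred. The handle tip is at about (292.7,190.5) in the top view and (301.5,214) in the side view.

```bash
cat >> h.py <<'E'
def handle(top,side,ax=np.array([533.5,77.])):
    """rim circle fit (top) + handle pixels = terracotta outside the rim/body outline, cast at z~125"""
    m=mug(top); ys,xs=np.nonzero(m)
    W=np.array([at("top",(x,y),122) for x,y in zip(xs,ys)])
    c=at("top",(0,0),0)*0
    B=np.array([at("top",(x,y),145) for x,y in zip(xs,ys)])-ax
    r=np.linalg.norm(W-ax,axis=1); far=r>58
    w=W[far]-ax; print("handle px",far.sum(),"centroid",w.mean(0),"ang",np.degrees(np.arctan2(*w.mean(0)[::-1])),"rmax",r.max())
def tri(a,b):
    (c1,d1),(c2,d2)=ray("top",a),ray("side",b)
    s=np.linalg.lstsq(np.c_[d1,-d2],c2-c1,rcond=None)[0];p,q=c1+s[0]*d1,c2+s[1]*d2
    return (p+q)/2,np.linalg.norm(p-q)
E
python3 - <<'E'
from h import *
for k in "01":
    handle(cv2.imread(f"pics/top0.png" if k=="0" else "pics/t1.png"),None)
f=lambda u,v:(240+u*.275-.4,140+v*.275-.4); g=lambda u,v:(265+u*.25-.4,180+v*.25-.4)
for n,(a,b) in {"handle":(f(193,186),g(147,136)),"nozzle":(f(99,112),(272.4-.5,229.6-.5))}.items():
    P,e=tri(a,b); w=P[:2]-[533.5,77]; print(n,P,e,np.degrees(np.arctan2(w[1],w[0])),np.hypot(*w))
f0=lambda u,v:(225+u/4.615-.5,130+v/4.615-.5)
P,e=tri(f0(390,285),(215+93-.5,180+23.5-.5));w=P[:2]-[533.5,77];print("h0",P,e,np.degrees(np.arctan2(w[1],w[0])))
for u in [(60,110),(110,112),]:
    q=at("side",g(*u),122)-[533.5,77];print("plateD",q,np.degrees(np.arctan2(q[1],q[0])),np.hypot(*q))
E
```

```text
handle px 17 centroid [ 61.65386264 -27.87225666] ang -24.326603391392965 rmax 77.66205041279966
handle px 14 centroid [62.91878785 26.73336696] ang 23.020001681903203 rmax 78.72662766956118
handle [606.34151772 104.76846245 116.54378476] 3.371470992332607 20.867722777062948 77.95494987756707
nozzle [679.09954628 202.27942441 109.90779037] 2.7226958452814287 40.70996346126776 192.07853096706728
h0 [604.20252284  44.5683947  120.56265889] 1.8348811514345493 -24.641163467263762
plateD [157.31462095  17.92021654] 6.498734225443916 158.3320060046309
plateD [114.20250296   9.6368246 ] 4.8234004419706205 114.60837696085348
```

>>> jog_arm(commands="0 -0.088 0 0 0 0 1;0.006 -0.08 0 0 0 0 1;0.012 -0.074 0 0 0 0 1;0 0 0 0 0 0 1")

```text
time_s: 3.7
eef_pos: [397.9, 49.2, 90.3]
eef_rot: [-0.577, -3.088, 0.0]
ft_force: [-0.2, 0.2, -0.7]
grip_width: -0.2
finger_force: 0.0
```

Run:
```python
import cv2,numpy as np
from h import *
a=eyes.get_image("top");b=eyes.get_image("side");cv2.imwrite("pics/t2.png",a);cv2.imwrite("pics/s2.png",b)
handle(a,None)
A=cv2.resize(a[150:240,240:330],(400,400),interpolation=cv2.INTER_CUBIC)
B=cv2.resize(b[180:260,255:335],(400,400),interpolation=cv2.INTER_CUBIC)
cv2.imwrite("pics/c4.png",np.hstack([A,B]))
```

```text
handle px 18 centroid [55.15065507 42.71037229] ang 37.75530780492085 rmax 80.7270781087497
```

View pics/c4.png

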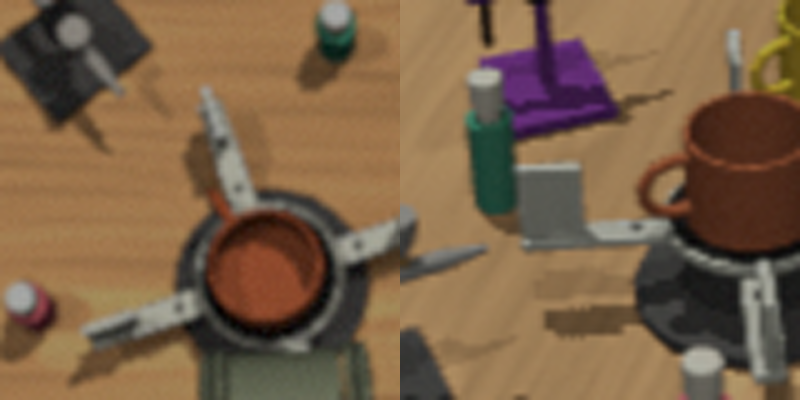

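The handle is now nearly on the airbrush line. The handle tip in the left crop is at (215,193), with the nozzle tip at (120,95). I'll triangulate to get the remainder.

Run:
```python
from h import *
f=lambda u,v:(240+u*.225-.4,150+v*.225-.4); g=lambda u,v:(255+(u-400)*.2-.4,180+v*.2-.4)
ax=np.array([533.5,77]);A=lambda w:np.degrees(np.arctan2(w[1],w[0]))
for n,a,b in [("handle",f(214,193),g(641,190)),("nozzle",f(121,96),g(488,248))]:
    P,e=tri(a,b);print(n,P,e,A(P[:2]-ax),np.hypot(*(P[:2]-ax)))
for u in [(518,167),(582,163)]:
    q=at("side",g(*u),122)-ax;print("D",A(q),np.hypot(*q))
# axis from wide circle: disc/ rim
for t in("top0","t1","t2"):
    m=mug(cv2.imread(f"pics/{t}.png")).astype(np.uint8)
    m=cv2.morphologyEx(cv2.resize(m,None,fx=4,fy=4,interpolation=0),cv2.MORPH_OPEN,cv2.getStructuringElement(2,(41,41)))
    c=max(cv2.findContours(m,0,1)[0],key=cv2.contourArea);(x,y),r=cv2.minEnclosingCircle(c);print(t,(x+.5)/4-.5,(y+.5)/4-.5,r/4,at("top",(x/4-.4,y/4-.4),140))
```

```text
handle [596.65441128 122.42523542 114.43379389] 0.9124240636283543 35.72642854627551 77.79416223053352
nozzle [677.00894244 202.43100273 109.81790396] 0.8699563534617614 41.154406085331544 190.59840767025818
D 19.04797963509105 158.17295744097387
D 18.35585451545707 114.63362857811445
top0 299.39019775390625 209.4615020751953 13.151394844055176 [532.7109295  77.0578938]
t1 299.5 210.0 13.139897346496582 [530.76308339  76.61135605]
t2 299.397216796875 209.4783172607422 13.154151916503906 [532.65035269  77.0310335 ]
```

>>> jog_arm(commands="0.013 -0.053 0 0 0 0 1;0 0 0 0 0 0 1")

```text
time_s: 4.05
eef_pos: [400.0, 41.8, 90.3]
eef_rot: [0.575, 3.088, -0.0]
ft_force: [-1.0, 0.1, 0.3]
grip_width: 0.1
finger_force: 0.0
```

>>> jog_arm(commands="-0.05 0.13 0 0 0 0 1;-0.05 0.13 0 0 0 0 1;-0.3 0 0 0 0 0 1;0 0 0.35 0 0 0 1;0 0 0.3 0 0 0 1;0 0.4 0 0 0 0 1;0 0.4 0 0 0 0 1;0 0 0 0 0 0 1")

```text
time_s: 5.05
eef_pos: [339.7, 204.4, 188.0]
eef_rot: [0.565, 3.09, 0.002]
ft_force: [-0.5, -0.4, 0.3]
grip_width: 0.1
finger_force: 0.0
```

Run:
```python
from h import *
a=np.mean([eyes.get_image("top") for _ in range(6)],0).astype(np.uint8);b=np.mean([eyes.get_image("side") for _ in range(6)],0).astype(np.uint8);cv2.imwrite("pics/t3.png",a);cv2.imwrite("pics/s3.png",b)
handle(a,None)
def crop(n,im,x0,y0,s):
    k=400/s;I=cv2.resize(im[y0:y0+s,x0:x0+s],(400,400),interpolation=cv2.INTER_CUBIC)
    return I
cv2.imwrite("pics/c5.png",np.hstack([crop("top",a,250,155,80),crop("side",b,262,190,65)]))
```

```text
handle px 18 centroid [52.85164688 44.46663119] ang 40.07551464008662 rmax 79.92674670628593
```

View pics/c5.png

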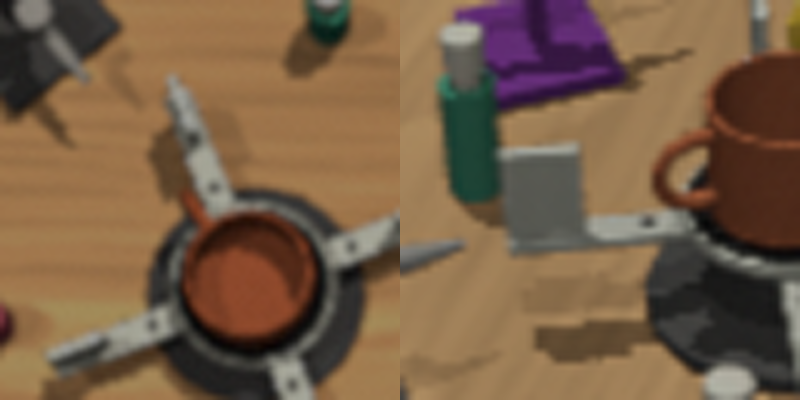

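The finger is clear. The four screw holes in the left crop, at (213,187), (351,246), (152,325) and (293,383), give the axis directly in the top view. The handle tip is at (184,195) and the nozzle at (87,79).

Run:
```python
from h import *
f=lambda u,v:(250+u/5-.4,155+v/5-.4); g=lambda u,v:(262+(u-400)*65/400-.4,190+v*65/400-.4)
A=lambda w:np.degrees(np.arctan2(w[1],w[0]))
H=np.array([at("top",f(*p),64) for p in[(213,187),(351,246),(293,383),(152,325)]]);ax=H.mean(0)
print("axis",ax,[(round(A(h-ax),1),round(np.hypot(*(h-ax)),1)) for h in H])
n=at("top",f(87,79),107)-ax;print("nozzle top",A(n),np.hypot(*n))
P,e=tri(f(87,79),g(465,243));print("tri nozzle",P,e,A(P[:2]-ax))
P,e=tri(f(184,195),g(655,172));print("tri handle",P,e,A(P[:2]-ax),np.hypot(*(P[:2]-ax)))
for a in(ax,[533.5,77.],[532.6,77.]):
    for t in("t2","t3"):handle(cv2.imread(f"pics/{t}.png"),None,np.array(a))
# subpixel tube axis: grey tube line direction
b0=at("top",(225+88/4.615-.5,130+60/4.615-.5),107);print("tube dir",A(b0-ax-n))
for z in(105,115,125,135):
    L=[px("top",[*(ax+r*n/np.hypot(*n)),z]) for r in(60,70,80)];print(z,[((p-[249.6,154.6])*5).round(0) for p in L])
```

```text
axis [535.27073712  77.44040954] [(np.float64(23.1), np.float64(80.3)), (np.float64(-67.1), np.float64(79.7)), (np.float64(-156.2), np.float64(79.9)), (np.float64(113.2), np.float64(80.6))]
nozzle top 40.576430849456365 191.99144782784234
tri nozzle [678.85145993 201.57827899 109.55058656] 3.4069231132204836 40.84623129264845
tri handle [593.89882628 127.06928668 118.52030498] 1.283613954704518 40.24802794557717 76.81326893366223
handle px 17 centroid [53.86841287 42.65432202] ang 38.37303943629942 rmax 79.0410821997703Traceback (most recent call last):
  File "<stdin>", line 10, in <module>
  File "h.py", line 27, in handle
    B=np.array([at("top",(x,y),145) for x,y in zip(xs,ys)])-ax
                ~~^^^^^^^^^^^^^^^^^
  File "h.py", line 8, in at
    c,d=ray(n,uv);return (c+d*(z-c[2])/d[2])[:2]
        ~~~^^^^^^
  File "h.py", line 4, in ray
    p=eyes.camera_params(n)
ValueError: time passes only in moves, steps and waits
```

With the axis from the four holes (all at about 80 mm, 90° apart), the nozzle bears 40.6–40.8° and the handle 40.1–40.3°. That is aligned to within about 1°, and the finger is clear, so I'm handing in.

```bash
python3 -c "
from cell import order
print(order.job_done())"
```

```text
the job is handed in; nothing more can be done
None
```

The job is handed in: the turntable is turned about +64°, and the mug's handle points at the airbrush tip to within about 1° by my camera measurements; the finger touched only one turntable arm and ended clear of everything.

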